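Nest the round pastry cutters in their tin

ROBOT

A 7-joint arm with a two-finger parallel gripper is mounted at the origin on the work surface. World frame = base frame: x ahead of the robot, y to its left, z up, the work surface at z = 0. Lengths are in m, angles in rad, forces in N, time in s.
With the tool pointing down it reaches from about 0.4 to 0.9 m from the base axis. Payload 5.5 kg.
Tool frame: the origin (TCP) lies between the finger pads; the fingertips stand 8 mm ahead of it and the grasp point (between the pads) lies 11 mm behind it; z points along the fingers, y is the line along which they close (so a half turn about z gives the same grasp; the last joint's range is limited). The gripper opens to 92 mm and grips with 3 to 60 N. Pads are 19 mm wide; open, the fingers measure 130 mm over their backs; the gripper's body (75 mm by 190 mm) begins 47 mm behind the grasp point.
Start: joints at [-1.046, 0.501, -0.427, 1.55, 0.221, 1.138, -0.21], TCP at [0.168, 0.628, 0.235] pointing down, gripper open.
Joint ranges: [-2.88, 2.88], [-0.31, 2.03], [-1.54, 1.56], [0.2, 2.42], [-1.41, 4.55], [0.19, 2.02], [-2.57, 2.57]. Speed limits (rad/s): [2.57, 2.57, 3.14, 3.14, 3.14, 3.14, 3.14].

INTERFACE

Orientations are given as a unit quaternion [x, y, z, w].
In Python, from plant import monitor, cams, ticket gives the robot as it stands.
- The arm moves only by the tool carry_out, never from a script. Its argument "increments" is a list of rows, each an object of numbers: "tx", "ty", "tz": the shift along the tool's x, y, z scaled (see below); "yaw": the turn about the tool's z scaled (see below). A call has exactly 10 rows; each row shifts and turns the commanded pose from where the row before left it, along the tool's axes as they then stand; what a row does not reach is not made up. The controller multiplies each number of a shift by 20 mm and each number of a turn by 0.12 rad. A row lasts 1/10 s, in which the tool goes at most 50 mm and 8.59 degrees, less where a joint would pass 70% of its speed; a pose out of reach is approached as far as the arm can. A call with a number of a shift or a turn outside -1 to 1 is refused whole. A call with a gripper value outside its range is refused whole. "grip" is the opening, from 0 (shut) to 1 (fully open), set as the call begins (left out, the last holds). The fingers move at their own pace and stop on an object; "squeeze" is the grip in N (left out, the last holds). Time passes only in rows, so rows that do not move let the fingers close, or fill a call up. It gives the time, the measured TCP pose, the force, the opening and the grip force at its end, in the units of the state.
- monitor.get_state(): the state, without advancing time (a new reading comes with each control period).
- cams.get_image(name): name is "scene" or "top"; returns the picture (384x512x3 uint8, red, green, blue); there is no depth.
- cams.camera_info(name): a dict with "mtx" (3x3 intrinsics, pixels), "D" ([k1, k2, p1, p2, k3] as OpenCV has them; the pictures are not rectified), "camera_from_world" (4x4, takes a point from world to camera coordinates). Camera axes: x right, y down, z forward; pixel columns grow to the right and rows downward; lengths in m; the calibration is good to about 2 mm. A picture is of the moment at which its call begins. camera_info takes no time and is no camera call.
- ticket.finish_job(): hands the job in; it is judged then, once.
The state is a dict: "time_s": time; "joints": joint angles; "qvel": joint speeds; "tau": joint torques, N m; "eef_pos": TCP position; "tcp_rot": TCP orientation; "force": force on the tool from outside, world axes, zero at the start; "torque": the same for the moment, N m; "finger_gap": finger opening in m; "finger_force": force on a finger pad.
Only numpy, scipy, OpenCV 4.12 (cv2) and the standard library are available. Lean on these libraries where they do the work, as an engineer would, in place of code of your own. Each camera call takes 0.05 s, during which the arm holds its last target. There are 200 camera calls.

TASK

Put the set of three plain round pastry cutters away in its tin: stand all three flat in the tin's shallow base dish, nested one inside the other and right way up as they stand now, then set the cover over them so that it sits flat inside the dish's lip. Leave the two scalloped cutters, which belong to another set, and the ramekin and teaspoon where they are.

Things in the scene. Friction and masses are not known exactly. Their poses are not given: they have to be found in the camera images.
- cutter_large: Loose pastry cutter, the largest of the plain set: a plain round ring of bright steel, open at both ends, outer diameter 70 mm, wall 2 mm, thin rolled bead round the top, 44 mm high, standing. Origin: centre of its underside; z up. 45 to 80 g.
- cutter_mid: Loose pastry cutter, the middle one of the plain set: a plain round ring of bright steel, open at both ends, outer diameter 50 mm, wall 2 mm, thin rolled bead round the top, 44 mm high, standing. Origin: centre of its underside; z up. 30 to 55 g. It fits inside the largest with 8 mm to spare all round.
- cutter_small: Loose pastry cutter, the smallest of the plain set: a plain round ring of bright steel, open at both ends, outer diameter 30 mm, wall 2 mm, thin rolled bead round the top, 44 mm high, standing. Origin: centre of its underside; z up. 20 to 35 g. It fits inside the middle one, 8 mm to spare all round. As all are equally high, fingers holding one by its outside do not fit down inside a larger one.
- tin_base: Base of the cutter tin: a loose, shallow round steel dish, outer diameter 122 mm, 9 mm high overall, with a flat floor 3 mm thick and a lip 3 mm thick (about 114 mm free across inside). 0.25 to 0.45 kg. Origin: centre of its underside; the floor is at z = 3 mm in its frame.
- tin_cover: Cover of the tin: a loose deep steel cap, open side down, outer diameter 100 mm, 92 mm free inside, 52 mm high (49 mm deep inside), with a central round wooden knob on top, 22 mm in diameter, 28 mm high (52 to 80 mm above the underside). It stands on the base's floor inside the lip, about 6 mm play all round. 0.12 to 0.21 kg. Origin: centre of its open underside; z up.
- scallop_large: Larger scalloped (flower-shaped) cutter of another set: the same bright steel, open ring with a wall of 8 rounded lobes, 63 mm across the lobes and 47 mm across the folds, 44 mm high. Loose. Not part of the job. Origin: centre of its underside, z up.
- scallop_small: Smaller scalloped (flower-shaped) cutter of another set: the same bright steel, open ring with a wall of 6 rounded lobes, 44 mm across the lobes and 30 mm across the folds, 44 mm high. Loose. Not part of the job. Origin: centre of its underside, z up.
- ramekin: Small empty white ceramic ramekin, 78 mm across the rim, 42 mm high, loose. Not part of the job. Origin: centre of its underside.
- teaspoon: Steel teaspoon about 130 mm long lying flat beyond the work, loose. Not part of the job. Its x axis runs along it from the handle to the bowl; origin near its middle, on the bench.

How it is judged:
By the outcome, as a careful person would: the job done as asked, in the order asked, and still so for the second after the job is handed in, with the robot touching nothing.
It also fails if it takes over 115 s, if anything falls off the work surface, if the arm or the gripper's body presses on something with over 40 N, if the wrist force passes 120 N, or if a joint passes its speed limit or range.

## Working session

There is one attempt and no reset: what is moved stays moved. The work goes in short steps, Python scripts to look and compute and a tool call to move; the robot and the scene stay as the last step left them, time stands still between calls to the robot, and variables do not carry over. Pictures are saved under pics/ and viewed, at most 18 in all, crops included, and the job is handed in when it is done.

Besides the shell and the picture viewer there is one more tool, called by a JSON object that holds its "fn" and its "kwargs". carry_out: Moves the arm, as the interface text tells. Its arguments: {"type":"object","properties":{"increments":{"type":"array","items":{"type":"object","properties":{"tx":{"type":"number","minimum":-1,"maximum":1},"ty":{"type":"number","minimum":-1,"maximum":1},"tz":{"type":"number","minimum":-1,"maximum":1},"yaw":{"type":"number","minimum":-1,"maximum":1}}}},"grip":{"type":"number"},"squeeze":{"type":"number"}},"required":["increments"]}

```bash
mkdir -p pics; ls
python3 - <<'E'
from plant import monitor,cams
import cv2,numpy as np
s=monitor.get_state();print(s)
for n in("scene","top"):
    im=cams.get_image(n);cv2.imwrite(f"pics/{n}0.png",im[:,:,::-1]);i=cams.camera_info(n);print(n,i)
E
```

```text
pics
{'time_s': 0.0, 'joints': array([-1.04579782,  0.50183619, -0.42674673,  1.55144335,  0.22081449,
        1.13829846, -0.21030958]), 'qvel': array([-0.0012136 , -0.00096855, -0.00111135, -0.00170892,  0.00118065,
       -0.00047549, -0.00059698]), 'tau': array([ 1.01593653e-04, -5.66593838e+01, -5.81642702e+00, -2.79112279e+01,
       -6.88221795e-02,  3.09731928e-02,  1.90793235e-04]), 'eef_pos': array([0.16813021, 0.62717415, 0.23368449]), 'tcp_rot': array([ 1.30520227e-01,  9.91445177e-01, -9.55112694e-04, -1.41184567e-04]), 'force': array([ 0.89168245, -0.18726518,  0.34213568]), 'torque': array([ 0.00180556, -0.03485648,  0.07226248]), 'finger_force': 0.0, 'finger_gap': 0.09193937627889441}
scene {'mtx': array([[450.3567896 ,   0.        , 263.32018946],
       [  0.        , 450.3567896 , 195.649351  ],
       [  0.        ,   0.        ,   1.        ]]), 'D': array([0.02461027, 0.        , 0.        , 0.        , 0.        ]), 'camera_from_world': array([[-0.86432361,  0.50286863, -0.00823635,  0.51097769],
       [ 0.37099425,  0.62643171, -0.6855265 , -0.1890657 ],
       [-0.33957026, -0.59557238, -0.72800108,  1.33298233],
       [ 0.        ,  0.        ,  0.        ,  1.        ]])}
top {'mtx': array([[457.4861134 ,   0.        , 255.67884462],
       [  0.        , 457.4861134 , 190.34771706],
       [  0.        ,   0.        ,   1.        ]]), 'D': array([-0.17811526,  0.        ,  0.        ,  0.        ,  0.        ]), 'camera_from_world': array([[-1.98084340e-02, -9.99800608e-01, -2.52373829e-03,
         1.70477979e-03],
       [-9.89414963e-01,  1.99654885e-02, -1.43733817e-01,
         5.80786593e-01],
       [ 1.43755545e-01, -3.50117407e-04, -9.89613167e-01,
         1.38800111e+00],
       [ 0.00000000e+00,  0.00000000e+00,  0.00000000e+00,
         1.00000000e+00]])}
```

View pics/top0.png

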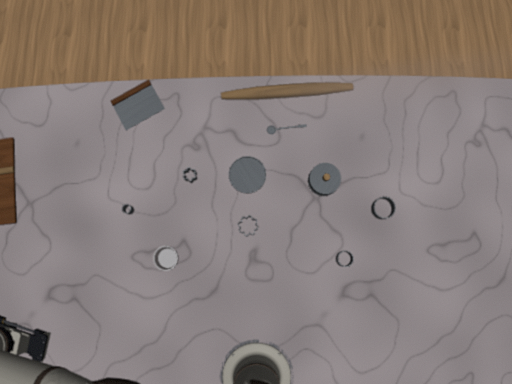

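View pics/scene0.png

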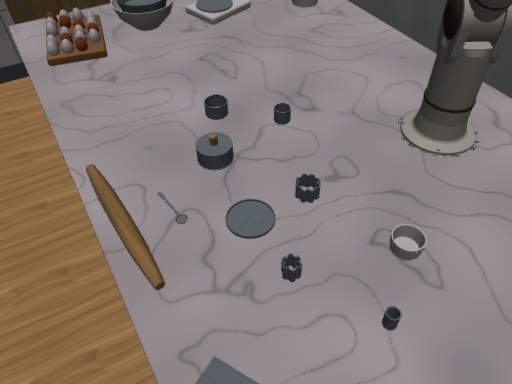

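The top view shows image-up = +x and image-left = +y. Pixel positions:
- Small cutter: about (128,209)
- Mid cutter: (344,258)
- Large cutter: (383,208)
- Dish: (247,174)
- Cover: (325,179)
- Scalloped cutters: (190,175) and (248,226)

The scene view agrees. I'll overlay predicted outlines on crops to refine these.

```bash
cat > h.py <<'E'
from plant import monitor,cams
import cv2,numpy as np
INF={n:cams.camera_info(n) for n in("top","scene")}
def proj(n,P):
    i=INF[n];T=i["camera_from_world"]
    return cv2.projectPoints(np.array(P,float).reshape(-1,3),cv2.Rodrigues(T[:3,:3])[0],T[:3,3],i["mtx"],i["D"])[0].reshape(-1,2)
def back(n,uv,z):
    i=INF[n];T=i["camera_from_world"];R=T[:3,:3]
    d=R.T@np.append(cv2.undistortPoints(np.array([[uv]],float),i["mtx"],i["D"]).ravel(),1);c=-R.T@T[:3,3]
    return (c+d*(z-c[2])/d[2])[:2]
def circ(x,y,z,r):
    a=np.linspace(0,2*np.pi,60);return np.c_[x+r*np.cos(a),y+r*np.sin(a),0*a+z]
def tiles(img,n,objs,fn,h=20,k=5,cols=5):
    """objs: list of (x,y,[(z,r)..])"""
    out=[]
    for x,y,cs in objs:
        c=np.round(proj(n,[x,y,cs[0][0]])[0]).astype(int)
        p=np.pad(img,((h,h),(h,h),(0,0)),mode="edge")[c[1]:c[1]+2*h,c[0]:c[0]+2*h]
        t=np.ascontiguousarray(cv2.resize(p,None,fx=k,fy=k,interpolation=cv2.INTER_CUBIC)[:,:,::-1])
        for (z,r),col in zip(cs,[(0,0,255),(0,255,0),(255,128,0)]):
            q=((proj(n,circ(x,y,z,r))-c+h+.5)*k).astype(int)
            cv2.polylines(t,[q],True,col,1)
        out.append(t)
    while len(out)%cols: out.append(np.zeros_like(out[0]))
    cv2.imwrite(fn,np.vstack([np.hstack(out[i:i+cols]) for i in range(0,len(out),cols)]))
E
cat > objs.py <<'E'
from h import *
px=dict(small=((128,209),.022,[(.044,.015),(0,.015)]),mid=((344,258),.03,[(.044,.025),(0,.025)]),large=((383,208),.03,[(.044,.035),(0,.035)]),
 base=((247,174.5),.009,[(.009,.061),(0,.061)]),cover=((327,177),.08,[(.08,.011),(.052,.05),(0,.05)]))
E
python3 - <<'E'
from objs import *
O=[]
for k,(uv,z,c) in px.items():
    p=back("top",uv,z);print(k,p.round(4));O.append((*p,c))
im=cv2.imread("pics/top0.png")[:,:,::-1];im2=cv2.imread("pics/scene0.png")[:,:,::-1]
tiles(im,"top",O,"pics/a.png",h=20,k=4);tiles(im2,"scene",O,"pics/b.png",h=26,k=3)
a=cv2.imread("pics/a.png");b=cv2.imread("pics/b.png");w=max(a.shape[1],b.shape[1])
f=lambda i:cv2.copyMakeBorder(i,0,0,0,w-i.shape[1],cv2.BORDER_CONSTANT);cv2.imwrite("pics/ab.png",np.vstack([f(a),f(b)]));print(w)
E
```

```text
small [0.5315 0.3997]
mid [ 0.3638 -0.2809]
large [ 0.5176 -0.4133]
base [0.6375 0.017 ]
cover [ 0.6121 -0.2294]
800
```

View pics/ab.png

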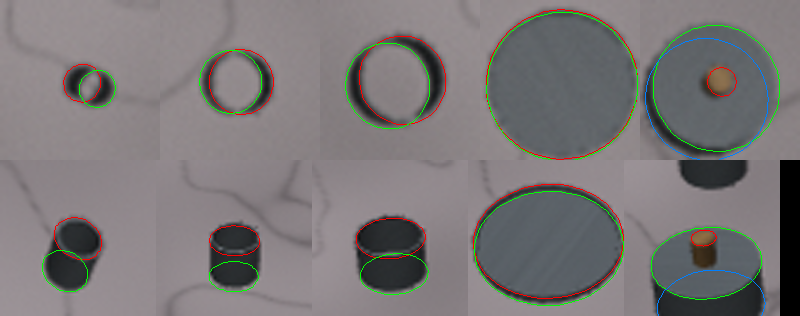

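The overlays show the estimates are within about 1–2 px, with the small cutter drawn slightly too far right. I'll refine using the silhouette hulls in both cameras.

```bash
cat >> objs.py <<'E'
from scipy.optimize import least_squares
def hullc(P):
    h=cv2.convexHull(P.astype(np.float32));m=cv2.moments(h);return np.array([m["m10"],m["m01"]])/m["m00"]
def meas(img,n,p,cs,thr=118):
    q=hullc(np.vstack([proj(n,circ(*p,z,r)) for z,r in cs]));
    m=(img.max(axis=2)<thr).astype(np.uint8)
    N,l,st,ce=cv2.connectedComponentsWithStats(m)
    # biggest component near q
    r=18;x,y=np.round(q).astype(int);sub=l[max(0,y-r):y+r,max(0,x-r):x+r]
    i=np.bincount(sub[sub>0]).argmax() 
    ys,xs=np.where(l==i);h=cv2.convexHull(np.c_[xs,ys].astype(np.float32))
    return hullc(np.c_[xs,ys]),cv2.contourArea(h)
def fit(ims,p0,cs):
    M={n:meas(ims[n],n,p0,cs) for n in ims}
    f=lambda p:np.concatenate([hullc(np.vstack([proj(n,circ(*p,z,r)) for z,r in cs]))-M[n][0] for n in ims])
    s=least_squares(f,p0,diff_step=1e-3);return s.x,s.fun,[M[n][1] for n in ims]
E
python3 - <<'E'
from objs import *
ims={n:cv2.imread(f"pics/{n}0.png")[:,:,::-1] for n in("top","scene")}
for k,(uv,z,c) in px.items():
    c2=c if k!="cover" else c[1:]
    p0=back("top",uv,z)
    x,f,a=fit(ims,p0,c2);print(k,x.round(4),f.round(2),a)
    for n in ims: print("   ",n,fit({n:ims[n]},p0,c2)[0].round(4))
E
```

```text
small [0.5307 0.4002] [ 0.02  0.26 -0.13  0.13] [95.5, 345.5]
    top [0.5315 0.4003]
    scene [0.5302 0.4001]
mid [ 0.36   -0.2908] [-1.05  0.67 -1.05 -0.91] [98.0, 311.0]
    top [ 0.362  -0.2942]
    scene [ 0.3596 -0.2853]
large [ 0.5182 -0.4151] [ 0.27  0.32 -0.15  0.61] [443.0, 509.0]
    top [ 0.5193 -0.4143]
    scene [ 0.5164 -0.4177]
base [0.6381 0.0164] [ 0.22  0.17 -0.03  0.27] [1075.0, 1562.0]
    top [0.6387 0.0171]
    scene [0.6376 0.0157]
cover [ 0.6106 -0.2214] [-1.16 -0.19 -0.33 -1.48] [939.0, 1473.0]
    top [ 0.6099 -0.225 ]
    scene [ 0.6125 -0.2154]
```

{"fn": "carry_out", "kwargs": {"increments": [{"yaw": -0.727}, {"yaw": -0.727}, {"yaw": -0.727}, {"tx": -0.9, "ty": -0.6, "tz": 0.4}, {"tx": -0.9, "ty": -0.6, "tz": 0.4}, {"tx": -0.9, "ty": -0.6, "tz": 0.4}, {"tx": -0.9, "ty": -0.6, "tz": 0.4}, {"tx": -0.9, "ty": -0.6, "tz": 0.4}, {"tx": -0.9, "ty": -0.6, "tz": 0.4}, {"tx": -0.9, "ty": -0.6, "tz": 0.4}], "grip": 0.8, "squeeze": 12}}

```text
invalid input at $.increments[0]: expected keys tx, ty, tz, yaw
```

All keys are required.

{"fn": "carry_out", "kwargs": {"increments": [{"tx": 0, "ty": 0, "tz": 0, "yaw": -0.727}, {"tx": 0, "ty": 0, "tz": 0, "yaw": -0.727}, {"tx": 0, "ty": 0, "tz": 0, "yaw": -0.727}, {"tx": -0.9, "ty": -0.6, "tz": 0.4, "yaw": 0}, {"tx": -0.9, "ty": -0.6, "tz": 0.4, "yaw": 0}, {"tx": -0.9, "ty": -0.6, "tz": 0.4, "yaw": 0}, {"tx": -0.9, "ty": -0.6, "tz": 0.4, "yaw": 0}, {"tx": -0.9, "ty": -0.6, "tz": 0.4, "yaw": 0}, {"tx": -0.9, "ty": -0.6, "tz": 0.4, "yaw": 0}, {"tx": -0.9, "ty": -0.6, "tz": 0.4, "yaw": 0}], "grip": 0.8, "squeeze": 12}}

```text
time_s: 1.1
eef_pos: [0.2948, 0.5429, 0.1779]
tcp_rot: [0.0, 1.0, -0.0, -0.0]
force: [-0.0, 0.2, 0.1]
finger_gap: 0.0734
finger_force: 0.0
```

{"fn": "carry_out", "kwargs": {"increments": [{"tx": -1, "ty": -0.7, "tz": 0.2, "yaw": 0}, {"tx": -1, "ty": -0.7, "tz": 0.2, "yaw": 0}, {"tx": -1, "ty": -0.7, "tz": 0.2, "yaw": 0}, {"tx": -1, "ty": -0.7, "tz": 0.2, "yaw": 0}, {"tx": -1, "ty": -0.7, "tz": 0.2, "yaw": 0}, {"tx": -1, "ty": -0.7, "tz": 0.2, "yaw": 0}, {"tx": -1, "ty": -0.7, "tz": 0.2, "yaw": 0}, {"tx": -1, "ty": -0.7, "tz": 0.2, "yaw": 0}, {"tx": -1, "ty": -0.7, "tz": 0.2, "yaw": 0}, {"tx": -1, "ty": -0.7, "tz": 0.2, "yaw": 0}]}}

```text
time_s: 2.1
eef_pos: [0.4947, 0.4029, 0.138]
tcp_rot: [0.0, 1.0, -0.0, -0.0]
force: [-0.2, 0.5, 0.1]
finger_gap: 0.0735
finger_force: 0.0
```

{"fn": "carry_out", "kwargs": {"increments": [{"tx": -0.9, "ty": -0.13, "tz": 0, "yaw": 0}, {"tx": -0.9, "ty": 0, "tz": 0, "yaw": 0}, {"tx": 0, "ty": 0, "tz": 0.8, "yaw": 0}, {"tx": 0, "ty": 0, "tz": 0.8, "yaw": 0}, {"tx": 0, "ty": 0, "tz": 0.8, "yaw": 0}, {"tx": 0, "ty": 0, "tz": 0, "yaw": 0}, {"tx": 0, "ty": 0, "tz": 0, "yaw": 0}, {"tx": 0, "ty": 0, "tz": 0, "yaw": 0}, {"tx": 0, "ty": 0, "tz": 0, "yaw": 0}, {"tx": 0, "ty": 0, "tz": 0, "yaw": 0}]}}

```text
time_s: 3.1
eef_pos: [0.5305, 0.4017, 0.0916]
tcp_rot: [-0.0, 1.0, 0.0, 0.001]
force: [-0.7, 0.3, -0.0]
finger_gap: 0.0735
finger_force: 0.0
```

Run:
```python
from h import *
s=monitor.get_state();print(s["eef_pos"],s["joints"].round(2))
p=s["eef_pos"]
for n in INF:
    im=cams.get_image(n);cv2.imwrite(f"pics/{n}1.png",im[:,:,::-1])
    tiles(im,n,[(.5307,.4002,[(.044,.015),(0,.015)])],f"pics/{n}1c.png",h=40,k=5,cols=1)
cv2.imwrite("pics/c1.png",np.hstack([cv2.imread(f"pics/{n}1c.png") for n in INF]))
```

```text
[0.5305465  0.4016744  0.09156368] [-0.44  0.68 -0.36  1.61  0.28  0.9   0.67]
```

View pics/c1.png

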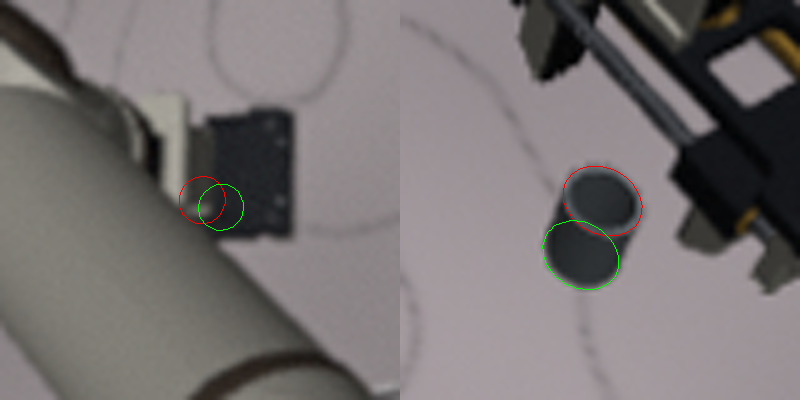

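The scene crop shows the small cutter (600,200 in the crop) centred between the open fingers. The top view is blocked by the arm. I'll descend and grasp.

{"fn": "carry_out", "kwargs": {"increments": [{"tx": 0, "ty": -0.07, "tz": 0.6, "yaw": 0}, {"tx": 0, "ty": 0, "tz": 0.6, "yaw": 0}, {"tx": 0, "ty": 0, "tz": 0.6, "yaw": 0}, {"tx": 0, "ty": 0, "tz": 0.6, "yaw": 0}, {"tx": 0, "ty": 0, "tz": 0.6, "yaw": 0}, {"tx": 0, "ty": 0, "tz": 0.6, "yaw": 0}, {"tx": 0, "ty": 0, "tz": 0, "yaw": 0}, {"tx": 0, "ty": 0, "tz": 0, "yaw": 0}, {"tx": 0, "ty": 0, "tz": 0, "yaw": 0}, {"tx": 0, "ty": 0, "tz": 0, "yaw": 0}]}}

```text
time_s: 4.2
eef_pos: [0.5307, 0.4003, 0.0196]
tcp_rot: [0.0, 1.0, 0.0, 0.001]
force: [-0.1, 0.2, 0.0]
finger_gap: 0.0734
finger_force: 0.0
```

{"fn": "carry_out", "kwargs": {"increments": [{"tx": 0, "ty": 0, "tz": 0, "yaw": 0}, {"tx": 0, "ty": 0, "tz": 0, "yaw": 0}, {"tx": 0, "ty": 0, "tz": 0, "yaw": 0}, {"tx": 0, "ty": 0, "tz": 0, "yaw": 0}, {"tx": 0, "ty": 0, "tz": 0, "yaw": 0}, {"tx": 0, "ty": 0, "tz": 0, "yaw": 0}, {"tx": 0, "ty": 0, "tz": 0, "yaw": 0}, {"tx": 0, "ty": 0, "tz": 0, "yaw": 0}, {"tx": 0, "ty": 0, "tz": 0, "yaw": 0}, {"tx": 0, "ty": 0, "tz": 0, "yaw": 0}], "grip": 0.2, "squeeze": 12}}

```text
time_s: 5.2
eef_pos: [0.5302, 0.3999, 0.0187]
tcp_rot: [0.0, 1.0, 0.0, -0.0]
force: [0.1, -0.1, 0.7]
finger_gap: 0.0296
finger_force: 12.0
```

{"fn": "carry_out", "kwargs": {"increments": [{"tx": 0, "ty": 0, "tz": -0.5, "yaw": 0}, {"tx": 0, "ty": 0, "tz": -1, "yaw": 0}, {"tx": 0, "ty": 0, "tz": -1, "yaw": 0}, {"tx": 0, "ty": 0, "tz": -1, "yaw": 0}, {"tx": 0, "ty": 0, "tz": -1, "yaw": 0}, {"tx": 0, "ty": 0, "tz": -1, "yaw": 0}, {"tx": -0.4, "ty": -0.5, "tz": 0, "yaw": 0}, {"tx": -0.4, "ty": -1, "tz": 0, "yaw": 0}, {"tx": -0.4, "ty": -1, "tz": 0, "yaw": 0}, {"tx": -0.4, "ty": -1, "tz": 0, "yaw": 0}]}}

```text
time_s: 6.2
eef_pos: [0.5627, 0.3278, 0.1281]
tcp_rot: [0.0, 1.0, -0.001, -0.0]
force: [1.2, -0.1, 0.2]
finger_gap: 0.0301
finger_force: 12.0
```

{"fn": "carry_out", "kwargs": {"increments": [{"tx": -0.4, "ty": -1, "tz": 0, "yaw": 0}, {"tx": -0.4, "ty": -1, "tz": 0, "yaw": 0}, {"tx": -0.4, "ty": -1, "tz": 0, "yaw": 0}, {"tx": -0.4, "ty": -1, "tz": 0, "yaw": 0}, {"tx": -0.4, "ty": -1, "tz": 0, "yaw": 0}, {"tx": -0.4, "ty": -1, "tz": 0, "yaw": 0}, {"tx": -0.4, "ty": -1, "tz": 0, "yaw": 0}, {"tx": -0.4, "ty": -1, "tz": 0, "yaw": 0}, {"tx": -0.4, "ty": -1, "tz": 0, "yaw": 0}, {"tx": 0, "ty": -1, "tz": 0, "yaw": 0}]}}

```text
time_s: 7.2
eef_pos: [0.635, 0.1274, 0.1281]
tcp_rot: [0.001, 1.0, -0.0, 0.0]
force: [-0.1, 0.3, -1.0]
finger_gap: 0.0301
finger_force: 12.0
```

{"fn": "carry_out", "kwargs": {"increments": [{"tx": -0.15, "ty": -1, "tz": 0, "yaw": 0}, {"tx": 0, "ty": -1, "tz": 0, "yaw": 0}, {"tx": 0, "ty": -1, "tz": 0, "yaw": 0}, {"tx": 0, "ty": -1, "tz": 0, "yaw": 0}, {"tx": 0, "ty": -1, "tz": 0.5, "yaw": 0}, {"tx": 0, "ty": -0.5, "tz": 1, "yaw": 0}, {"tx": 0, "ty": 0, "tz": 1, "yaw": 0}, {"tx": 0, "ty": 0, "tz": 1, "yaw": 0}, {"tx": 0, "ty": 0, "tz": 0, "yaw": 0}, {"tx": 0, "ty": 0, "tz": 0, "yaw": 0}]}}

```text
time_s: 8.2
eef_pos: [0.6365, 0.0193, 0.0579]
tcp_rot: [0.0, 1.0, -0.0, -0.001]
force: [0.6, -0.5, -0.2]
finger_gap: 0.0304
finger_force: 12.0
```

```bash
cat > look.py <<'E'
import sys
from h import *
def look(tag,objs,h=40,k=5):
    s=monitor.get_state();print(s["eef_pos"].round(4),s["joints"].round(2),s["force"].round(1))
    for n in INF:
        im=cams.get_image(n);cv2.imwrite(f"pics/{n}{tag}.png",im[:,:,::-1])
        tiles(im,n,objs,f"pics/{n}{tag}c.png",h=h,k=k,cols=1)
    cv2.imwrite(f"pics/c{tag}.png",np.hstack([cv2.imread(f"pics/{n}{tag}c.png") for n in INF]))
    return s["eef_pos"]
E
python3 - <<'E'
from look import *
p=monitor.get_state()["eef_pos"];b=p[2]-.0187
look("2",[(*p[:2],[(b+.044,.015),(b,.015),(.009,.061)])])
E
```

```text
[0.6365 0.0193 0.0579] [ 0.15  0.67 -0.31  1.7   0.26  0.81  1.29] [ 0.6 -0.5 -0.2]
```

View pics/c2.png

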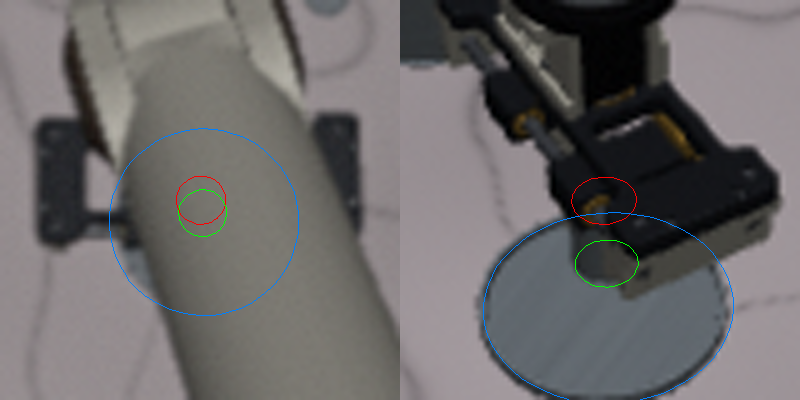

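The scene crop shows the small cutter held upright over the dish, and the overlay matches. I'll lower it, release and back off.

{"fn": "carry_out", "kwargs": {"increments": [{"tx": -0.08, "ty": -0.14, "tz": 0.3, "yaw": 0}, {"tx": 0, "ty": 0, "tz": 0.3, "yaw": 0}, {"tx": 0, "ty": 0, "tz": 0.3, "yaw": 0}, {"tx": 0, "ty": 0, "tz": 0.3, "yaw": 0}, {"tx": 0, "ty": 0, "tz": 0.3, "yaw": 0}, {"tx": 0, "ty": 0, "tz": 0.2, "yaw": 0}, {"tx": 0, "ty": 0, "tz": 0.1, "yaw": 0}, {"tx": 0, "ty": 0, "tz": 0, "yaw": 0}, {"tx": 0, "ty": 0, "tz": 0, "yaw": 0}, {"tx": 0, "ty": 0, "tz": 0, "yaw": 0}]}}

```text
time_s: 9.3
eef_pos: [0.639, 0.0171, 0.023]
tcp_rot: [0.0, 1.0, 0.0, 0.0]
force: [1.3, -0.3, -0.1]
finger_gap: 0.03
finger_force: 12.0
```

{"fn": "carry_out", "kwargs": {"increments": [{"tx": 0, "ty": 0, "tz": 0, "yaw": 0}, {"tx": 0, "ty": 0, "tz": 0, "yaw": 0}, {"tx": 0, "ty": 0, "tz": 0, "yaw": 0}, {"tx": 0, "ty": 0, "tz": 0, "yaw": 0}, {"tx": 0, "ty": 0, "tz": 0, "yaw": 0}, {"tx": 0, "ty": 0, "tz": -0.5, "yaw": 0}, {"tx": 0, "ty": 0, "tz": -1, "yaw": 0}, {"tx": 0, "ty": 0, "tz": -1, "yaw": 0}, {"tx": 0, "ty": 0, "tz": -1, "yaw": 0}, {"tx": 0, "ty": 0, "tz": -1, "yaw": 0}], "grip": 0.65}}

```text
time_s: 10.3
eef_pos: [0.6389, 0.0171, 0.1143]
tcp_rot: [0.0, 1.0, 0.0, 0.0]
force: [0.6, 0.3, -1.2]
finger_gap: 0.0597
finger_force: 0.0
```

{"fn": "carry_out", "kwargs": {"increments": [{"tx": 0.5, "ty": -0.5, "tz": -0.5, "yaw": 0}, {"tx": 0.9, "ty": -1, "tz": -0.5, "yaw": 0}, {"tx": 0.9, "ty": -1, "tz": 0, "yaw": 0}, {"tx": 0.9, "ty": -1, "tz": 0, "yaw": 0}, {"tx": 0.9, "ty": -1, "tz": 0, "yaw": 0}, {"tx": 0.9, "ty": -1, "tz": 0, "yaw": 0}, {"tx": 0.9, "ty": -1, "tz": 0, "yaw": 0}, {"tx": 0.9, "ty": -1, "tz": 0, "yaw": 0}, {"tx": 0.9, "ty": -1, "tz": 0, "yaw": 0}, {"tx": 0.9, "ty": -1, "tz": 0, "yaw": 0}], "grip": 0.85}}

```text
time_s: 11.3
eef_pos: [0.4646, -0.1742, 0.1327]
tcp_rot: [0.0, 1.0, -0.0, -0.0]
force: [0.5, 0.7, 0.1]
finger_gap: 0.0781
finger_force: 0.0
```

Run:
```python
from look import *
look("3",[(.638,.0165,[(.047,.015),(.003,.015),(.009,.061)])],h=30,k=6)
# mid refinement crop too
im=cv2.imread("pics/top3.png")[:,:,::-1]
s=monitor.get_state()["joints"];print(s)
```

```text
[ 0.4646 -0.1742  0.1327] [ 0.58  0.35 -0.32  2.02  0.15  0.79  1.73] [0.5 0.7 0.1]
[ 0.57854888  0.35221601 -0.31738955  2.02300466  0.15559818  0.79159269
  1.73382266]
```

View pics/c3.png

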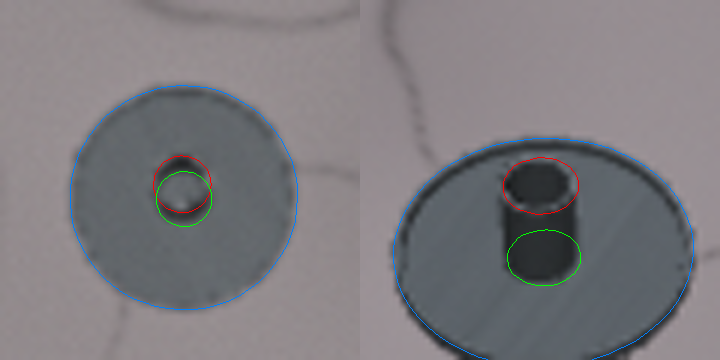

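The small cutter stands upright at the dish centre, within about 1 mm of (0.639, 0.0168). Next is the mid cutter.

{"fn": "carry_out", "kwargs": {"increments": [{"tx": 1, "ty": -1, "tz": 0, "yaw": 0}, {"tx": 1, "ty": -1, "tz": 0, "yaw": 0}, {"tx": 1, "ty": -1, "tz": 0, "yaw": 0}, {"tx": 1, "ty": -1, "tz": 0, "yaw": 0}, {"tx": 1, "ty": -1, "tz": 0, "yaw": 0}, {"tx": 0, "ty": -0.34, "tz": 0.6, "yaw": 0}, {"tx": 0, "ty": 0, "tz": 0.9, "yaw": 0}, {"tx": 0, "ty": 0, "tz": 0.6, "yaw": 0}, {"tx": 0, "ty": 0, "tz": 0, "yaw": 0}, {"tx": 0, "ty": 0, "tz": 0, "yaw": 0}]}}

```text
time_s: 12.4
eef_pos: [0.367, -0.2789, 0.0905]
tcp_rot: [-0.001, 1.0, 0.0, -0.0]
force: [-1.0, -0.2, 0.5]
finger_gap: 0.0782
finger_force: 0.0
```

Run:
```python
from look import *
p=monitor.get_state()["eef_pos"]
look("4",[(.3638,-.281,[(.044,.025),(0,.025)])],h=30,k=6)
```

```text
[ 0.367  -0.2789  0.0905] [ 0.81  0.37 -0.26  2.13  0.15  0.66  2.03] [-1.  -0.2  0.5]
```

View pics/c4.png

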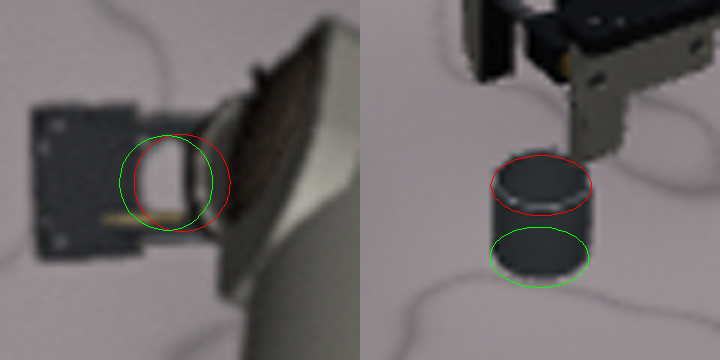

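The mid cutter lies within 2 mm of the estimate: the scene rim is centred near (542,182) in the crop. I'll correct to about (0.363, -0.2815), descend and grasp.

{"fn": "carry_out", "kwargs": {"increments": [{"tx": 0.17, "ty": -0.12, "tz": 0.6, "yaw": 0}, {"tx": 0, "ty": 0, "tz": 0.6, "yaw": 0}, {"tx": 0, "ty": 0, "tz": 0.6, "yaw": 0}, {"tx": 0, "ty": 0, "tz": 0.6, "yaw": 0}, {"tx": 0, "ty": 0, "tz": 0.6, "yaw": 0}, {"tx": 0, "ty": 0, "tz": 0.5, "yaw": 0}, {"tx": 0, "ty": 0, "tz": 0.1, "yaw": 0}, {"tx": 0, "ty": 0, "tz": 0, "yaw": 0}, {"tx": 0, "ty": 0, "tz": 0, "yaw": 0}, {"tx": 0, "ty": 0, "tz": 0, "yaw": 0}]}}

```text
time_s: 13.5
eef_pos: [0.3638, -0.2824, 0.0192]
tcp_rot: [0.0, 1.0, -0.0, 0.0]
force: [-0.1, 0.2, 0.2]
finger_gap: 0.0785
finger_force: 0.0
```

{"fn": "carry_out", "kwargs": {"increments": [{"tx": 0, "ty": 0, "tz": 0, "yaw": 0}, {"tx": 0, "ty": 0, "tz": 0, "yaw": 0}, {"tx": 0, "ty": 0, "tz": 0, "yaw": 0}, {"tx": 0, "ty": 0, "tz": 0, "yaw": 0}, {"tx": 0, "ty": 0, "tz": 0, "yaw": 0}, {"tx": 0, "ty": 0, "tz": 0, "yaw": 0}, {"tx": 0, "ty": 0, "tz": 0, "yaw": 0}, {"tx": 0, "ty": 0, "tz": 0, "yaw": 0}, {"tx": 0, "ty": 0, "tz": 0, "yaw": 0}, {"tx": 0, "ty": 0, "tz": 0, "yaw": 0}], "grip": 0.4, "squeeze": 14}}

```text
time_s: 14.5
eef_pos: [0.3634, -0.2822, 0.0188]
tcp_rot: [0.0, 1.0, -0.0, 0.0]
force: [-1.4, -0.8, 3.3]
finger_gap: 0.0501
finger_force: 14.0
```

{"fn": "carry_out", "kwargs": {"increments": [{"tx": 0, "ty": 0, "tz": -0.5, "yaw": 0}, {"tx": 0, "ty": 0, "tz": -1, "yaw": 0}, {"tx": 0, "ty": 0, "tz": -1, "yaw": 0}, {"tx": 0, "ty": 0, "tz": -1, "yaw": 0}, {"tx": 0, "ty": 0, "tz": -1, "yaw": 0}, {"tx": 0, "ty": 0, "tz": -1, "yaw": 0}, {"tx": -0.5, "ty": 0.5, "tz": 0, "yaw": 0}, {"tx": -0.9, "ty": 1, "tz": 0, "yaw": 0}, {"tx": -0.9, "ty": 1, "tz": 0, "yaw": 0}, {"tx": -0.9, "ty": 1, "tz": 0, "yaw": 0}]}}

```text
time_s: 15.5
eef_pos: [0.4277, -0.2114, 0.1293]
tcp_rot: [0.0, 1.0, -0.0, 0.0]
force: [0.9, 0.6, -1.0]
finger_gap: 0.0501
finger_force: 14.0
```

{"fn": "carry_out", "kwargs": {"increments": [{"tx": -0.9, "ty": 1, "tz": 0, "yaw": 0}, {"tx": -0.9, "ty": 1, "tz": 0, "yaw": 0}, {"tx": -0.9, "ty": 1, "tz": 0, "yaw": 0}, {"tx": -0.9, "ty": 1, "tz": 0, "yaw": 0}, {"tx": -0.9, "ty": 1, "tz": 0, "yaw": 0}, {"tx": -0.9, "ty": 1, "tz": 0, "yaw": 0}, {"tx": -0.9, "ty": 1, "tz": 0, "yaw": 0}, {"tx": -0.9, "ty": 1, "tz": 0, "yaw": 0}, {"tx": -0.9, "ty": 1, "tz": 0, "yaw": 0}, {"tx": -0.9, "ty": 1, "tz": 0, "yaw": 0}]}}

```text
time_s: 16.5
eef_pos: [0.6077, -0.0113, 0.129]
tcp_rot: [0.0, 1.0, 0.0, -0.0]
force: [-0.1, -0.4, -0.8]
finger_gap: 0.05
finger_force: 14.0
```

{"fn": "carry_out", "kwargs": {"increments": [{"tx": -0.8, "ty": 0.7, "tz": 0, "yaw": 0}, {"tx": -0.76, "ty": 0.7, "tz": 0, "yaw": 0}, {"tx": 0, "ty": 0, "tz": 0.6, "yaw": 0}, {"tx": 0, "ty": 0, "tz": 0.8, "yaw": 0}, {"tx": 0, "ty": 0, "tz": 0.8, "yaw": 0}, {"tx": 0, "ty": 0, "tz": 0.4, "yaw": 0}, {"tx": 0, "ty": 0, "tz": 0, "yaw": 0}, {"tx": 0, "ty": 0, "tz": 0, "yaw": 0}, {"tx": 0, "ty": 0, "tz": 0, "yaw": 0}, {"tx": 0, "ty": 0, "tz": 0, "yaw": 0}]}}

```text
time_s: 17.5
eef_pos: [0.6392, 0.0158, 0.0775]
tcp_rot: [0.0, 1.0, 0.0, 0.001]
force: [-0.4, -0.1, 0.5]
finger_gap: 0.0498
finger_force: 14.0
```

Run:
```python
from look import *
p=monitor.get_state()["eef_pos"];b=p[2]-.0187
look("5",[(*p[:2],[(b+.044,.025),(b,.025),(.003,.015)])],h=25,k=8)
```

```text
[0.6392 0.0158 0.0775] [ 0.17  0.65 -0.32  1.69  0.26  0.84  1.3 ] [-0.4 -0.1  0.5]
```

View pics/c5.png

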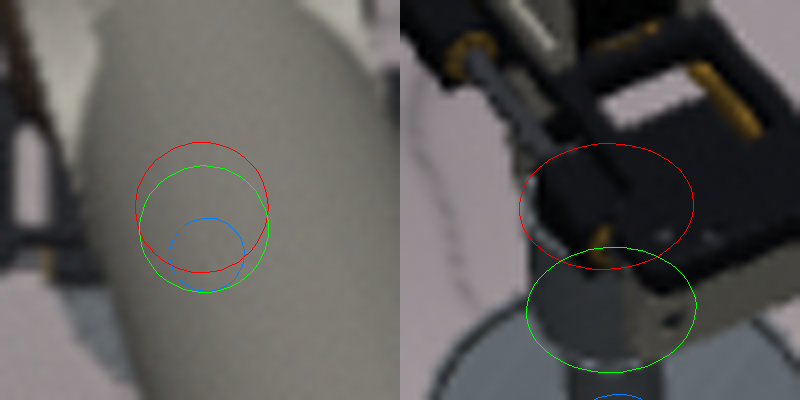

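In the scene crop, the mid cutter's lower edge (527–690, 367) sits concentrically above the small one (567–665). I'll lower it slowly.

{"fn": "carry_out", "kwargs": {"increments": [{"tx": 0, "ty": 0.05, "tz": 0.2, "yaw": 0}, {"tx": 0, "ty": 0, "tz": 0.2, "yaw": 0}, {"tx": 0, "ty": 0, "tz": 0.2, "yaw": 0}, {"tx": 0, "ty": 0, "tz": 0.2, "yaw": 0}, {"tx": 0, "ty": 0, "tz": 0.2, "yaw": 0}, {"tx": 0, "ty": 0, "tz": 0.2, "yaw": 0}, {"tx": 0, "ty": 0, "tz": 0.2, "yaw": 0}, {"tx": 0, "ty": 0, "tz": 0.1, "yaw": 0}, {"tx": 0, "ty": 0, "tz": 0, "yaw": 0}, {"tx": 0, "ty": 0, "tz": 0, "yaw": 0}]}}

```text
time_s: 18.6
eef_pos: [0.6387, 0.0169, 0.0467]
tcp_rot: [-0.0, 1.0, 0.0, 0.0]
force: [-0.4, -0.2, 0.0]
finger_gap: 0.0502
finger_force: 14.0
```

{"fn": "carry_out", "kwargs": {"increments": [{"tx": 0, "ty": 0, "tz": 0.3, "yaw": 0}, {"tx": 0, "ty": 0, "tz": 0.3, "yaw": 0}, {"tx": 0, "ty": 0, "tz": 0.3, "yaw": 0}, {"tx": 0, "ty": 0, "tz": 0.2, "yaw": 0}, {"tx": 0, "ty": 0, "tz": 0.1, "yaw": 0}, {"tx": 0, "ty": 0, "tz": 0.02, "yaw": 0}, {"tx": 0, "ty": 0, "tz": 0, "yaw": 0}, {"tx": 0, "ty": 0, "tz": 0, "yaw": 0}, {"tx": 0, "ty": 0, "tz": 0, "yaw": 0}, {"tx": 0, "ty": 0, "tz": 0, "yaw": 0}]}}

```text
time_s: 19.6
eef_pos: [0.6387, 0.0168, 0.0224]
tcp_rot: [0.0, 1.0, 0.0, 0.0]
force: [0.7, 0.4, 0.1]
finger_gap: 0.0502
finger_force: 14.0
```

{"fn": "carry_out", "kwargs": {"increments": [{"tx": 0, "ty": 0, "tz": 0, "yaw": 0}, {"tx": 0, "ty": 0, "tz": 0, "yaw": 0}, {"tx": 0, "ty": 0, "tz": 0, "yaw": 0}, {"tx": 0, "ty": 0, "tz": 0, "yaw": 0}, {"tx": 0, "ty": 0, "tz": 0, "yaw": 0}, {"tx": 0, "ty": 0, "tz": -0.5, "yaw": 0}, {"tx": 0, "ty": 0, "tz": -1, "yaw": 0}, {"tx": 0, "ty": 0, "tz": -1, "yaw": 0}, {"tx": 0, "ty": 0, "tz": -1, "yaw": 0}, {"tx": 0, "ty": 0, "tz": -1, "yaw": 0}], "grip": 0.85}}

```text
time_s: 20.6
eef_pos: [0.6387, 0.0169, 0.1139]
tcp_rot: [-0.0, 1.0, 0.0, 0.0]
force: [0.6, -0.1, -0.4]
finger_gap: 0.0779
finger_force: 0.0
```

{"fn": "carry_out", "kwargs": {"increments": [{"tx": 0, "ty": -0.5, "tz": -0.8, "yaw": 0}, {"tx": 0.3, "ty": -1, "tz": -0.8, "yaw": 0}, {"tx": 0.3, "ty": -1, "tz": -0.7, "yaw": 0}, {"tx": 0.3, "ty": -1, "tz": 0, "yaw": 0}, {"tx": 0.3, "ty": -1, "tz": 0, "yaw": 0}, {"tx": 0.3, "ty": -1, "tz": 0, "yaw": 0}, {"tx": 0.3, "ty": -1, "tz": 0, "yaw": 0}, {"tx": 0.3, "ty": -1, "tz": 0, "yaw": 0}, {"tx": 0.3, "ty": -1, "tz": 0, "yaw": 0}, {"tx": 0.3, "ty": -1, "tz": 0, "yaw": 0}], "grip": 1}}

```text
time_s: 21.6
eef_pos: [0.5839, -0.175, 0.1588]
tcp_rot: [0.0, 1.0, -0.0, 0.0]
force: [-0.3, 0.1, 1.0]
finger_gap: 0.0919
finger_force: 0.0
```

{"fn": "carry_out", "kwargs": {"increments": [{"tx": 0.3, "ty": -1, "tz": 0, "yaw": 0}, {"tx": 0.3, "ty": -1, "tz": 0, "yaw": 0}, {"tx": 0.3, "ty": -1, "tz": 0, "yaw": 0}, {"tx": 0.3, "ty": -1, "tz": 0, "yaw": 0}, {"tx": 0.3, "ty": -1, "tz": 0, "yaw": 0}, {"tx": 0.3, "ty": -1, "tz": 0, "yaw": 0}, {"tx": 0.3, "ty": -1, "tz": 0, "yaw": 0}, {"tx": 0.3, "ty": -1, "tz": 0, "yaw": 0}, {"tx": 0.3, "ty": -1, "tz": 0, "yaw": 0}, {"tx": 0.3, "ty": -1, "tz": 0, "yaw": 0}]}}

```text
time_s: 22.6
eef_pos: [0.5235, -0.3748, 0.1588]
tcp_rot: [0.0, 1.0, -0.0, -0.0]
force: [-0.3, 0.0, 0.8]
finger_gap: 0.0914
finger_force: 0.0
```

Run:
```python
from look import *
look("6",[(.639,.0168,[(.047,.025),(.047,.015),(.009,.061)])],h=25,k=8)
```

```text
[ 0.5235 -0.3748  0.1588] [ 0.78  0.55 -0.28  1.64  0.17  0.98  2.01] [-0.3  0.   0.8]
```

View pics/c6.png

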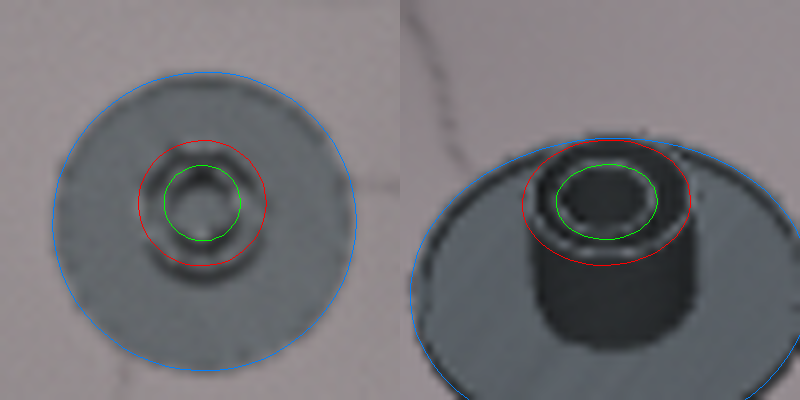

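The mid cutter is nested round the small one and flat, with its centre near (0.636, 0.0165). Next is the large one.

{"fn": "carry_out", "kwargs": {"increments": [{"tx": 0.33, "ty": -1, "tz": 0, "yaw": 0}, {"tx": 0, "ty": -1, "tz": 0, "yaw": 0}, {"tx": 0, "ty": -0.06, "tz": 0.6, "yaw": 0}, {"tx": 0, "ty": 0, "tz": 1, "yaw": 0}, {"tx": 0, "ty": 0, "tz": 1, "yaw": 0}, {"tx": 0, "ty": 0, "tz": 0.8, "yaw": 0}, {"tx": 0, "ty": 0, "tz": 0, "yaw": 0}, {"tx": 0, "ty": 0, "tz": 0, "yaw": 0}, {"tx": 0, "ty": 0, "tz": 0, "yaw": 0}, {"tx": 0, "ty": 0, "tz": 0, "yaw": 0}]}}

```text
time_s: 23.7
eef_pos: [0.5187, -0.4147, 0.0915]
tcp_rot: [0.0, 1.0, -0.001, 0.001]
force: [-1.0, 0.5, -1.0]
finger_gap: 0.0917
finger_force: 0.0
```

Run:
```python
from look import *
p=look("7",[(.517,-.416,[(.044,.035),(0,.035)])],h=30,k=6)
```

```text
[ 0.5187 -0.4147  0.0915] [ 0.81  0.66 -0.25  1.62  0.2   0.88  2.05] [-1.   0.5 -1. ]
```

View pics/c7.png

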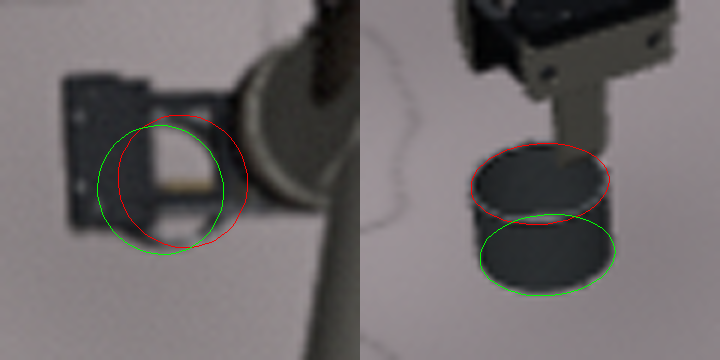

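Run:
```python
from h import *
c=np.round(proj("scene",[.517,-.416,.044])[0])
for dx in(-.0095,.0095):
  for dy in(.046,.06): print(dx,dy,(proj("scene",[.5187+dx,-.4147+dy,.0835])[0]-c+30.5)*6+[360,0])
```

```text
-0.0095 0.046 [590.51013673 159.28587953]
-0.0095 0.06 [603.55872436 173.67326286]
0.0095 0.046 [555.4864867  170.90217472]
0.0095 0.06 [568.37907877 185.4354026 ]
```

The scene outline fits the large cutter, and the finger position agrees with the projection. I'll descend and grasp.

{"fn": "carry_out", "kwargs": {"increments": [{"tx": 0.08, "ty": -0.05, "tz": 0.5, "yaw": 0}, {"tx": 0, "ty": 0, "tz": 0.5, "yaw": 0}, {"tx": 0, "ty": 0, "tz": 0.5, "yaw": 0}, {"tx": 0, "ty": 0, "tz": 0.5, "yaw": 0}, {"tx": 0, "ty": 0, "tz": 0.5, "yaw": 0}, {"tx": 0, "ty": 0, "tz": 0.5, "yaw": 0}, {"tx": 0, "ty": 0, "tz": 0.4, "yaw": 0}, {"tx": 0, "ty": 0, "tz": 0.2, "yaw": 0}, {"tx": 0, "ty": 0, "tz": 0, "yaw": 0}, {"tx": 0, "ty": 0, "tz": 0, "yaw": 0}]}}

```text
time_s: 24.8
eef_pos: [0.5166, -0.4155, 0.0185]
tcp_rot: [0.0, 1.0, -0.0, 0.0]
force: [-0.6, -0.8, 0.4]
finger_gap: 0.0918
finger_force: 0.0
```

{"fn": "carry_out", "kwargs": {"increments": [{"tx": 0, "ty": 0, "tz": 0, "yaw": 0}, {"tx": 0, "ty": 0, "tz": 0, "yaw": 0}, {"tx": 0, "ty": 0, "tz": 0, "yaw": 0}, {"tx": 0, "ty": 0, "tz": 0, "yaw": 0}, {"tx": 0, "ty": 0, "tz": 0, "yaw": 0}, {"tx": 0, "ty": 0, "tz": 0, "yaw": 0}, {"tx": 0, "ty": 0, "tz": 0, "yaw": 0}, {"tx": 0, "ty": 0, "tz": 0, "yaw": 0}, {"tx": 0, "ty": 0, "tz": 0, "yaw": 0}, {"tx": 0, "ty": 0, "tz": 0, "yaw": 0}], "grip": 0.6, "squeeze": 16}}

```text
time_s: 25.8
eef_pos: [0.5165, -0.4155, 0.0186]
tcp_rot: [0.0, 1.0, -0.0, 0.0]
force: [-0.7, 0.7, 5.7]
finger_gap: 0.0702
finger_force: 16.0
```

{"fn": "carry_out", "kwargs": {"increments": [{"tx": 0, "ty": 0, "tz": -0.5, "yaw": 0}, {"tx": 0, "ty": 0, "tz": -1, "yaw": 0}, {"tx": 0, "ty": 0, "tz": -1, "yaw": 0}, {"tx": 0, "ty": 0, "tz": -1, "yaw": 0}, {"tx": 0, "ty": 0, "tz": -1, "yaw": 0}, {"tx": 0, "ty": 0, "tz": -1, "yaw": 0}, {"tx": 0, "ty": 0, "tz": -1, "yaw": 0}, {"tx": 0, "ty": 0.5, "tz": -0.5, "yaw": 0}, {"tx": -0.3, "ty": 1, "tz": 0, "yaw": 0}, {"tx": -0.3, "ty": 1, "tz": 0, "yaw": 0}]}}

```text
time_s: 26.8
eef_pos: [0.5281, -0.3644, 0.1584]
tcp_rot: [0.0, 1.0, 0.0, -0.0]
force: [0.9, 0.6, -1.4]
finger_gap: 0.0694
finger_force: 16.0
```

{"fn": "carry_out", "kwargs": {"increments": [{"tx": -0.3, "ty": 1, "tz": 0, "yaw": 0}, {"tx": -0.3, "ty": 1, "tz": 0, "yaw": 0}, {"tx": -0.3, "ty": 1, "tz": 0, "yaw": 0}, {"tx": -0.3, "ty": 1, "tz": 0, "yaw": 0}, {"tx": -0.3, "ty": 1, "tz": 0, "yaw": 0}, {"tx": -0.3, "ty": 1, "tz": 0, "yaw": 0}, {"tx": -0.3, "ty": 1, "tz": 0, "yaw": 0}, {"tx": -0.3, "ty": 1, "tz": 0, "yaw": 0}, {"tx": -0.3, "ty": 1, "tz": 0, "yaw": 0}, {"tx": -0.3, "ty": 1, "tz": 0, "yaw": 0}]}}

```text
time_s: 27.8
eef_pos: [0.5878, -0.1635, 0.1578]
tcp_rot: [-0.0, 1.0, 0.0, -0.001]
force: [0.6, -0.8, -0.8]
finger_gap: 0.0698
finger_force: 16.0
```

{"fn": "carry_out", "kwargs": {"increments": [{"tx": -0.3, "ty": 1, "tz": 0, "yaw": 0}, {"tx": -0.3, "ty": 1, "tz": 0, "yaw": 0}, {"tx": -0.3, "ty": 1, "tz": 0, "yaw": 0}, {"tx": -0.3, "ty": 1, "tz": 0, "yaw": 0}, {"tx": -0.3, "ty": 1, "tz": 0, "yaw": 0}, {"tx": -0.3, "ty": 1, "tz": 0, "yaw": 0}, {"tx": -0.3, "ty": 1, "tz": 0, "yaw": 0}, {"tx": -0.3, "ty": 1, "tz": 0, "yaw": 0}, {"tx": 0, "ty": 0.5, "tz": 0, "yaw": 0}, {"tx": 0, "ty": 0, "tz": 0, "yaw": 0}]}}

```text
time_s: 28.8
eef_pos: [0.6355, 0.0075, 0.1579]
tcp_rot: [-0.002, 1.0, 0.001, -0.001]
force: [-0.8, -0.1, 0.2]
finger_gap: 0.0699
finger_force: 16.0
```

{"fn": "carry_out", "kwargs": {"increments": [{"tx": -0.08, "ty": 0.46, "tz": 0, "yaw": 0}, {"tx": 0, "ty": 0, "tz": 0.6, "yaw": 0}, {"tx": 0, "ty": 0, "tz": 0.8, "yaw": 0}, {"tx": 0, "ty": 0, "tz": 0.8, "yaw": 0}, {"tx": 0, "ty": 0, "tz": 0.8, "yaw": 0}, {"tx": 0, "ty": 0, "tz": 0.6, "yaw": 0}, {"tx": 0, "ty": 0, "tz": 0.4, "yaw": 0}, {"tx": 0, "ty": 0, "tz": 0, "yaw": 0}, {"tx": 0, "ty": 0, "tz": 0, "yaw": 0}, {"tx": 0, "ty": 0, "tz": 0, "yaw": 0}]}}

```text
time_s: 29.8
eef_pos: [0.6387, 0.0139, 0.0791]
tcp_rot: [0.0, 1.0, 0.0, 0.001]
force: [-0.3, 0.7, 0.7]
finger_gap: 0.0699
finger_force: 16.0
```

Run:
```python
from look import *
p=monitor.get_state()["eef_pos"];b=p[2]-.0187
look("8",[(*p[:2],[(b+.044,.035),(b,.035),(.003,.025)])],h=25,k=8)
```

```text
[0.6387 0.0139 0.0791] [ 0.17  0.65 -0.33  1.69  0.26  0.84  1.3 ] [-0.3  0.7  0.7]
```

View pics/c8.png

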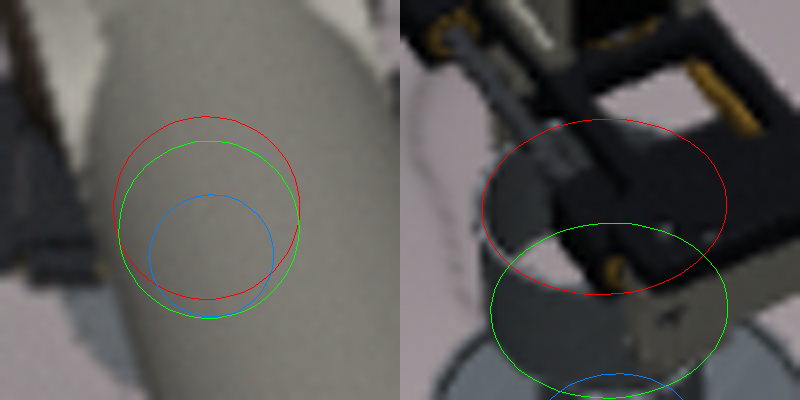

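The large cutter is held level. The mid cutter below is centred about 3 mm towards −x/+y of it, within the 8 mm of play. I'll correct that and lower gently.

{"fn": "carry_out", "kwargs": {"increments": [{"tx": 0.1, "ty": 0.12, "tz": 0, "yaw": 0}, {"tx": 0, "ty": 0, "tz": 0.2, "yaw": 0}, {"tx": 0, "ty": 0, "tz": 0.2, "yaw": 0}, {"tx": 0, "ty": 0, "tz": 0.2, "yaw": 0}, {"tx": 0, "ty": 0, "tz": 0.2, "yaw": 0}, {"tx": 0, "ty": 0, "tz": 0.2, "yaw": 0}, {"tx": 0, "ty": 0, "tz": 0.2, "yaw": 0}, {"tx": 0, "ty": 0, "tz": 0.2, "yaw": 0}, {"tx": 0, "ty": 0, "tz": 0.2, "yaw": 0}, {"tx": 0, "ty": 0, "tz": 0, "yaw": 0}]}}

```text
time_s: 30.9
eef_pos: [0.6354, 0.0162, 0.0455]
tcp_rot: [0.0, 1.0, -0.0, -0.001]
force: [-0.4, 0.8, 0.4]
finger_gap: 0.0697
finger_force: 16.0
```

{"fn": "carry_out", "kwargs": {"increments": [{"tx": -0.05, "ty": 0, "tz": 0.3, "yaw": 0}, {"tx": 0, "ty": 0, "tz": 0.3, "yaw": 0}, {"tx": 0, "ty": 0, "tz": 0.3, "yaw": 0}, {"tx": 0, "ty": 0, "tz": 0.2, "yaw": 0}, {"tx": 0, "ty": 0, "tz": 0.06, "yaw": 0}, {"tx": 0, "ty": 0, "tz": 0, "yaw": 0}, {"tx": 0, "ty": 0, "tz": 0, "yaw": 0}, {"tx": 0, "ty": 0, "tz": 0, "yaw": 0}, {"tx": 0, "ty": 0, "tz": 0, "yaw": 0}, {"tx": 0, "ty": 0, "tz": 0, "yaw": 0}]}}

```text
time_s: 31.9
eef_pos: [0.6371, 0.0162, 0.0233]
tcp_rot: [0.0, 1.0, -0.0, 0.0]
force: [0.6, -0.3, -0.2]
finger_gap: 0.0697
finger_force: 16.0
```

{"fn": "carry_out", "kwargs": {"increments": [{"tx": 0, "ty": 0, "tz": 0, "yaw": 0}, {"tx": 0, "ty": 0, "tz": 0, "yaw": 0}, {"tx": 0, "ty": 0, "tz": 0, "yaw": 0}, {"tx": 0, "ty": 0, "tz": 0, "yaw": 0}, {"tx": 0, "ty": 0, "tz": 0, "yaw": 0}, {"tx": 0, "ty": 0, "tz": -0.5, "yaw": 0}, {"tx": 0, "ty": 0, "tz": -1, "yaw": 0}, {"tx": 0, "ty": 0, "tz": -1, "yaw": 0}, {"tx": 0, "ty": 0, "tz": -1, "yaw": 0}, {"tx": 0, "ty": 0, "tz": -1, "yaw": 0}], "grip": 0.95}}

```text
time_s: 32.9
eef_pos: [0.6371, 0.0163, 0.1147]
tcp_rot: [-0.0, 1.0, 0.0, 0.0]
force: [-0.8, -0.4, -0.4]
finger_gap: 0.0872
finger_force: 0.0
```

{"fn": "carry_out", "kwargs": {"increments": [{"tx": 0, "ty": -0.5, "tz": -1, "yaw": 0}, {"tx": 0.13, "ty": -1, "tz": -1, "yaw": 0}, {"tx": 0.15, "ty": -1, "tz": -0.5, "yaw": 0}, {"tx": 0.15, "ty": -1, "tz": 0, "yaw": 0}, {"tx": 0.15, "ty": -1, "tz": 0, "yaw": 0}, {"tx": 0.15, "ty": -1, "tz": 0, "yaw": 0}, {"tx": 0.15, "ty": -1, "tz": 0, "yaw": 0}, {"tx": 0.15, "ty": -1, "tz": 0, "yaw": 0}, {"tx": 0.15, "ty": -1, "tz": 0, "yaw": 0}, {"tx": 0.15, "ty": -1, "tz": 0, "yaw": 0}], "grip": 0.6}}

```text
time_s: 33.9
eef_pos: [0.6103, -0.1746, 0.164]
tcp_rot: [0.0, 1.0, -0.0, 0.0]
force: [0.9, -0.0, -0.3]
finger_gap: 0.055
finger_force: 0.0
```

Run:
```python
from look import *
O=[(.637,.0165,[(.047,.035),(.047,.015),(.009,.061)])]
look("9",O,h=25,k=6)
im=cv2.imread("pics/scene9.png")[:,:,::-1]
tiles(im,"scene",[(.6105,-.228,[(.08,.011),(.052,.05),(0,.05)])],"pics/k.png",h=25,k=6,cols=1)
a=cv2.imread("pics/c9.png");cv2.imwrite("pics/c9.png",cv2.resize(np.hstack([a,cv2.imread("pics/k.png")]),(795,265)))
```

```text
[ 0.6103 -0.1746  0.164 ] [ 0.48  0.53 -0.33  1.66  0.2   0.98  1.65] [ 0.9 -0.  -0.3]
```

View pics/c9.png

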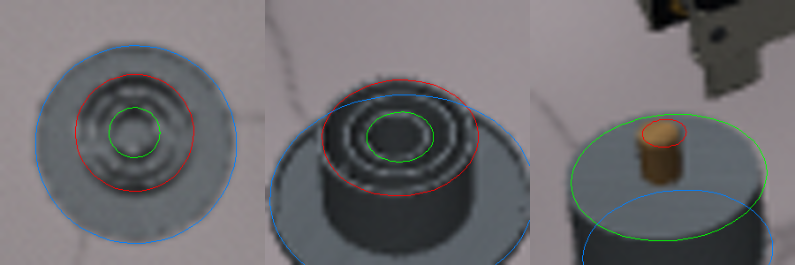

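All three are nested and flat in the dish, centred near (0.637, 0.0165). The cover's knob centre is about (0.612, -0.229). I'll go to the cover.

{"fn": "carry_out", "kwargs": {"increments": [{"tx": -0.08, "ty": -1, "tz": 0, "yaw": 0}, {"tx": 0, "ty": -1, "tz": 0, "yaw": 0}, {"tx": 0, "ty": -0.7, "tz": 0.4, "yaw": 0}, {"tx": 0, "ty": 0, "tz": 0.8, "yaw": 0}, {"tx": 0, "ty": 0, "tz": 0.8, "yaw": 0}, {"tx": 0, "ty": 0, "tz": 0.5, "yaw": 0}, {"tx": 0, "ty": 0, "tz": 0, "yaw": 0}, {"tx": 0, "ty": 0, "tz": 0, "yaw": 0}, {"tx": 0, "ty": 0, "tz": 0, "yaw": 0}, {"tx": 0, "ty": 0, "tz": 0, "yaw": 0}]}}

```text
time_s: 35.0
eef_pos: [0.6126, -0.2277, 0.1139]
tcp_rot: [-0.0, 1.0, -0.0, 0.001]
force: [-0.5, 0.4, -0.0]
finger_gap: 0.0551
finger_force: 0.0
```

Run:
```python
from look import *
look("10",[(.612,-.229,[(.08,.011),(.052,.05),(0,.05)])],h=25,k=8)
```

```text
[ 0.6126 -0.2277  0.1139] [ 0.53  0.62 -0.3   1.64  0.22  0.91  1.72] [-0.5  0.4 -0. ]
```

View pics/c10.png

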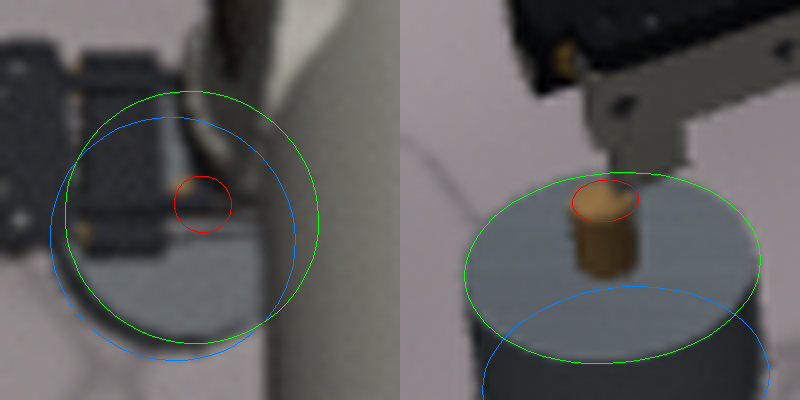

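In the scene crop, the knob (605,200) and cover outline match the (0.612, -0.229) overlay. I'll grasp the knob.

{"fn": "carry_out", "kwargs": {"increments": [{"tx": 0, "ty": -0.05, "tz": 0.5, "yaw": 0}, {"tx": 0, "ty": 0, "tz": 0.5, "yaw": 0}, {"tx": 0, "ty": 0, "tz": 0.5, "yaw": 0}, {"tx": 0, "ty": 0, "tz": 0.5, "yaw": 0}, {"tx": 0, "ty": 0, "tz": 0.4, "yaw": 0}, {"tx": 0, "ty": 0, "tz": 0.15, "yaw": 0}, {"tx": 0, "ty": 0, "tz": 0, "yaw": 0}, {"tx": 0, "ty": 0, "tz": 0, "yaw": 0}, {"tx": 0, "ty": 0, "tz": 0, "yaw": 0}, {"tx": 0, "ty": 0, "tz": 0, "yaw": 0}]}}

```text
time_s: 36.1
eef_pos: [0.6123, -0.2289, 0.0626]
tcp_rot: [0.0, 1.0, -0.0, 0.0]
force: [-0.7, 0.3, -0.4]
finger_gap: 0.055
finger_force: 0.0
```

{"fn": "carry_out", "kwargs": {"increments": [{"tx": 0, "ty": 0, "tz": 0, "yaw": 0}, {"tx": 0, "ty": 0, "tz": 0, "yaw": 0}, {"tx": 0, "ty": 0, "tz": 0, "yaw": 0}, {"tx": 0, "ty": 0, "tz": 0, "yaw": 0}, {"tx": 0, "ty": 0, "tz": 0, "yaw": 0}, {"tx": 0, "ty": 0, "tz": 0, "yaw": 0}, {"tx": 0, "ty": 0, "tz": 0, "yaw": 0}, {"tx": 0, "ty": 0, "tz": 0, "yaw": 0}, {"tx": 0, "ty": 0, "tz": 0, "yaw": 0}, {"tx": 0, "ty": 0, "tz": 0, "yaw": 0}], "grip": 0.1, "squeeze": 25}}

```text
time_s: 37.1
eef_pos: [0.6119, -0.2286, 0.0621]
tcp_rot: [-0.0, 1.0, 0.0, -0.0]
force: [-0.1, 1.4, 0.4]
finger_gap: 0.0213
finger_force: 25.0
```

{"fn": "carry_out", "kwargs": {"increments": [{"tx": 0, "ty": 0, "tz": -0.4, "yaw": 0}, {"tx": 0, "ty": 0, "tz": -0.8, "yaw": 0}, {"tx": 0, "ty": 0, "tz": -1, "yaw": 0}, {"tx": 0, "ty": 0, "tz": -1, "yaw": 0}, {"tx": 0, "ty": 0, "tz": -1, "yaw": 0}, {"tx": 0, "ty": 0, "tz": -0.8, "yaw": 0}, {"tx": 0, "ty": 0.4, "tz": 0, "yaw": 0}, {"tx": -0.1, "ty": 0.8, "tz": 0, "yaw": 0}, {"tx": -0.1, "ty": 0.8, "tz": 0, "yaw": 0}, {"tx": -0.1, "ty": 0.8, "tz": 0, "yaw": 0}]}}

```text
time_s: 38.1
eef_pos: [0.6174, -0.1697, 0.1608]
tcp_rot: [-0.001, 1.0, 0.001, -0.001]
force: [0.5, 0.4, -2.5]
finger_gap: 0.0209
finger_force: 25.0
```

{"fn": "carry_out", "kwargs": {"increments": [{"tx": -0.1, "ty": 0.8, "tz": 0, "yaw": 0}, {"tx": -0.1, "ty": 0.8, "tz": 0, "yaw": 0}, {"tx": -0.1, "ty": 0.8, "tz": 0, "yaw": 0}, {"tx": -0.1, "ty": 0.8, "tz": 0, "yaw": 0}, {"tx": -0.1, "ty": 0.8, "tz": 0, "yaw": 0}, {"tx": -0.1, "ty": 0.8, "tz": 0, "yaw": 0}, {"tx": -0.1, "ty": 0.8, "tz": 0, "yaw": 0}, {"tx": -0.1, "ty": 0.8, "tz": 0, "yaw": 0}, {"tx": -0.1, "ty": 0.8, "tz": 0, "yaw": 0}, {"tx": -0.1, "ty": 0.8, "tz": 0, "yaw": 0}]}}

```text
time_s: 39.1
eef_pos: [0.6381, -0.0114, 0.1621]
tcp_rot: [0.0, 1.0, 0.0, -0.0]
force: [0.3, 0.7, -2.2]
finger_gap: 0.0211
finger_force: 25.0
```

{"fn": "carry_out", "kwargs": {"increments": [{"tx": 0, "ty": 0.6, "tz": 0, "yaw": 0}, {"tx": 0, "ty": 0.5, "tz": 0, "yaw": 0}, {"tx": 0, "ty": 0.3, "tz": 0, "yaw": 0}, {"tx": 0, "ty": 0, "tz": 0, "yaw": 0}, {"tx": 0, "ty": 0, "tz": 0, "yaw": 0}, {"tx": 0, "ty": 0, "tz": 0, "yaw": 0}, {"tx": 0, "ty": 0, "tz": 0, "yaw": 0}, {"tx": 0, "ty": 0, "tz": 0, "yaw": 0}, {"tx": 0, "ty": 0, "tz": 0, "yaw": 0}, {"tx": 0, "ty": 0, "tz": 0, "yaw": 0}]}}

```text
time_s: 40.1
eef_pos: [0.6379, 0.0151, 0.1621]
tcp_rot: [0.0, 1.0, 0.0, -0.0]
force: [0.1, -0.9, -0.8]
finger_gap: 0.0216
finger_force: 25.0
```

Run:
```python
from look import *
p=monitor.get_state()["eef_pos"];b=p[2]-.062
look("11",[(*p[:2],[(b+.052,.05),(b,.05),(.009,.061)])],h=33,k=6)
```

```text
[0.6379 0.0151 0.1621] [ 0.19  0.55 -0.36  1.65  0.22  0.99  1.33] [ 0.1 -0.9 -0.8]
```

View pics/c11.png

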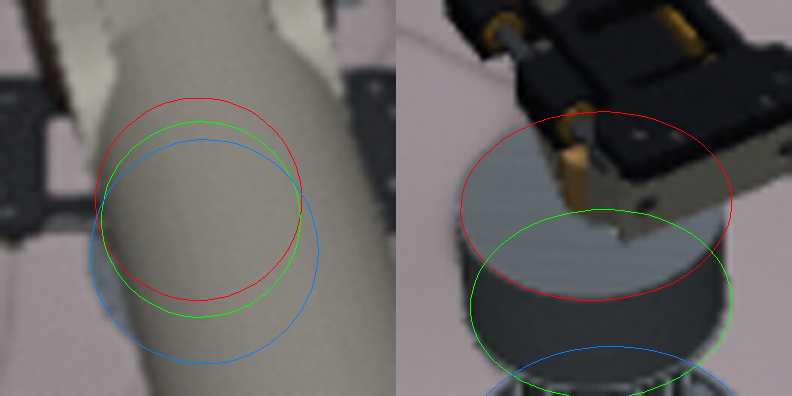

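The cover is level and within about 1.5 mm of centre over the dish. I'll trim the position and lower it in stages.

{"fn": "carry_out", "kwargs": {"increments": [{"tx": 0.05, "ty": 0.1, "tz": 0.3, "yaw": 0}, {"tx": 0, "ty": 0, "tz": 0.4, "yaw": 0}, {"tx": 0, "ty": 0, "tz": 0.4, "yaw": 0}, {"tx": 0, "ty": 0, "tz": 0.4, "yaw": 0}, {"tx": 0, "ty": 0, "tz": 0.4, "yaw": 0}, {"tx": 0, "ty": 0, "tz": 0.5, "yaw": 0}, {"tx": 0, "ty": 0, "tz": 0.5, "yaw": 0}, {"tx": 0, "ty": 0, "tz": 0.5, "yaw": 0}, {"tx": 0, "ty": 0, "tz": 0.4, "yaw": 0}, {"tx": 0, "ty": 0, "tz": 0.2, "yaw": 0}]}}

```text
time_s: 41.2
eef_pos: [0.6364, 0.0172, 0.0808]
tcp_rot: [0.0, 1.0, -0.0, -0.001]
force: [-0.4, -0.0, -1.6]
finger_gap: 0.0216
finger_force: 25.0
```

Run:
```python
from look import *
p=monitor.get_state()["eef_pos"];b=p[2]-.062
look("12",[(.638,.0165,[(b+.052,.05),(b,.05),(.009,.061)])],h=33,k=6)
```

```text
[0.6364 0.0172 0.0808] [ 0.17  0.64 -0.33  1.7   0.26  0.85  1.3 ] [-0.4 -0.  -1.6]
```

View pics/c12.png

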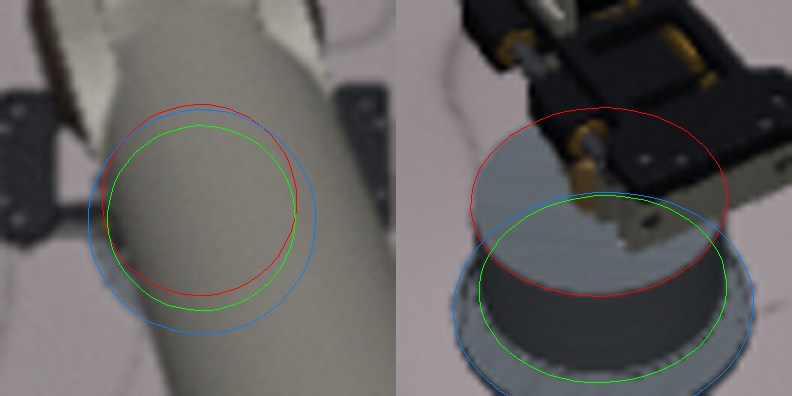

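The cover's outline is concentric with the dish (left edges at 470 and 453, as predicted). I'll lower it the last 16 mm.

{"fn": "carry_out", "kwargs": {"increments": [{"tx": 0, "ty": 0, "tz": 0.15, "yaw": 0}, {"tx": 0, "ty": 0, "tz": 0.15, "yaw": 0}, {"tx": 0, "ty": 0, "tz": 0.15, "yaw": 0}, {"tx": 0, "ty": 0, "tz": 0.15, "yaw": 0}, {"tx": 0, "ty": 0, "tz": 0.1, "yaw": 0}, {"tx": 0, "ty": 0, "tz": 0.05, "yaw": 0}, {"tx": 0, "ty": 0, "tz": 0, "yaw": 0}, {"tx": 0, "ty": 0, "tz": 0, "yaw": 0}, {"tx": 0, "ty": 0, "tz": 0, "yaw": 0}, {"tx": 0, "ty": 0, "tz": 0, "yaw": 0}]}}

```text
time_s: 42.3
eef_pos: [0.6371, 0.0173, 0.0672]
tcp_rot: [0.0, 1.0, 0.0, 0.0]
force: [0.6, 0.4, -2.0]
finger_gap: 0.0213
finger_force: 25.0
```

{"fn": "carry_out", "kwargs": {"increments": [{"tx": 0, "ty": 0, "tz": 0.05, "yaw": 0}, {"tx": 0, "ty": 0, "tz": 0.04, "yaw": 0}, {"tx": 0, "ty": 0, "tz": 0.02, "yaw": 0}, {"tx": 0, "ty": 0, "tz": 0, "yaw": 0}, {"tx": 0, "ty": 0, "tz": 0, "yaw": 0}, {"tx": 0, "ty": 0, "tz": 0, "yaw": 0}, {"tx": 0, "ty": 0, "tz": 0, "yaw": 0}, {"tx": 0, "ty": 0, "tz": 0, "yaw": 0}, {"tx": 0, "ty": 0, "tz": 0, "yaw": 0}, {"tx": 0, "ty": 0, "tz": 0, "yaw": 0}]}}

```text
time_s: 43.3
eef_pos: [0.6369, 0.0172, 0.065]
tcp_rot: [0.0, 1.0, -0.0, -0.0]
force: [-1.9, -1.0, 3.0]
finger_gap: 0.0217
finger_force: 25.0
```

Contact is at the expected height (the cover's underside at about 3 mm), so it's on the dish floor. I'll release and retreat.

{"fn": "carry_out", "kwargs": {"increments": [{"tx": 0, "ty": 0, "tz": 0, "yaw": 0}, {"tx": 0, "ty": 0, "tz": 0, "yaw": 0}, {"tx": 0, "ty": 0, "tz": 0, "yaw": 0}, {"tx": 0, "ty": 0, "tz": 0, "yaw": 0}, {"tx": 0, "ty": 0, "tz": 0, "yaw": 0}, {"tx": 0, "ty": 0, "tz": -0.5, "yaw": 0}, {"tx": 0, "ty": 0, "tz": -1, "yaw": 0}, {"tx": 0, "ty": 0, "tz": -1, "yaw": 0}, {"tx": 0, "ty": 0, "tz": -1, "yaw": 0}, {"tx": 0, "ty": 0, "tz": -1, "yaw": 0}], "grip": 0.6}}

```text
time_s: 44.3
eef_pos: [0.6371, 0.0173, 0.1565]
tcp_rot: [-0.0, 1.0, 0.0, 0.0]
force: [-0.3, -0.8, -1.0]
finger_gap: 0.0552
finger_force: 0.0
```

{"fn": "carry_out", "kwargs": {"increments": [{"tx": 0.5, "ty": -0.5, "tz": -0.5, "yaw": 0}, {"tx": 0.9, "ty": -1, "tz": 0, "yaw": 0}, {"tx": 0.9, "ty": -1, "tz": 0, "yaw": 0}, {"tx": 0.9, "ty": -1, "tz": 0, "yaw": 0}, {"tx": 0.9, "ty": -1, "tz": 0, "yaw": 0}, {"tx": 0.9, "ty": -1, "tz": 0, "yaw": 0}, {"tx": 0.9, "ty": -1, "tz": 0, "yaw": 0}, {"tx": 0.9, "ty": -1, "tz": 0, "yaw": 0}, {"tx": 0.5, "ty": -0.5, "tz": 0, "yaw": 0}, {"tx": 0, "ty": 0, "tz": 0, "yaw": 0}]}}

```text
time_s: 45.3
eef_pos: [0.489, -0.1449, 0.1649]
tcp_rot: [0.002, 1.0, -0.0, -0.001]
force: [0.9, -0.0, -0.5]
finger_gap: 0.055
finger_force: 0.0
```

Run:
```python
from look import *
look("13",[(.638,.0165,[(.055,.05),(.003,.05),(.009,.061)])],h=33,k=6)
```

```text
[ 0.489  -0.1449  0.1649] [ 0.52  0.33 -0.34  1.97  0.14  0.87  1.67] [ 0.9 -0.  -0.5]
```

View pics/c13.png

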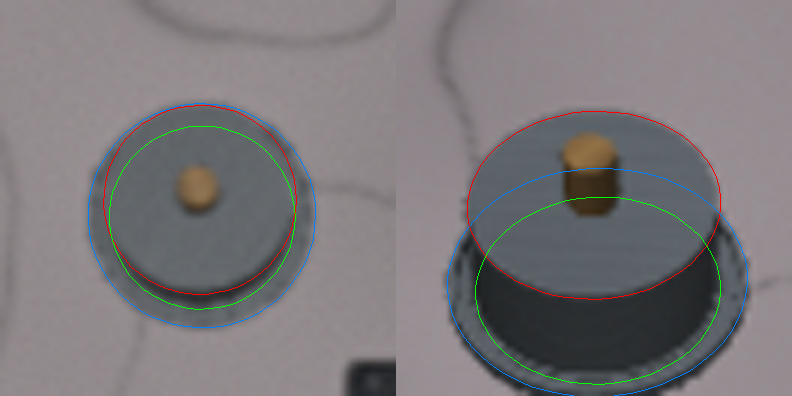

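The cover's top rim fits the predicted circle at z = 55 mm in both views, so it sits flat and concentric inside the lip. The arm is clear.

```bash
python3 -c "
from plant import ticket
print(ticket.finish_job())"
```

```text
the job is handed in; nothing more can be done
None
```

I nested the three plain cutters in the tin's dish, set the cover flat inside the lip, and handed the job in after about 45 s of robot time; I did not move the scalloped cutters, ramekin or teaspoon.

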